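Change the outboard brake pad

ROBOT

A 6-joint arm with a two-finger parallel gripper is mounted at the origin on the work surface. World frame = base frame: x ahead of the robot, y to its left, z up, the work surface at z = 0. Lengths are in mm, angles in rad, forces in N, time in s.
With the tool pointing down it reaches from about 275 to 750 mm from the base axis. Payload 10.2 kg.
Tool frame: the origin (TCP) lies between the finger pads; the fingertips stand 17 mm ahead of it and the grasp point (between the pads) lies 2 mm behind it; z points along the fingers, y is the line along which they close (so a half turn about z gives the same grasp; the last joint's range is limited). The gripper opens to 85 mm and grips with 20 to 120 N. Pads are 22 mm wide; open, the fingers measure 114 mm over their backs; the gripper's body (76 mm by 85 mm) begins 54 mm behind the grasp point. The pads swing forward as they close: fully open they stand 13 mm farther back than shut.
Start: joints at [-1.388, 0.313, 1.498, -0, 1.331, -0.223], TCP at [207.234, -482.375, 248.294] pointing down, gripper open.
Joint ranges: [-2.94, 2.94], [-0.97, 2.17], [0.19, 2.56], [-1.23, 4.37], [0.02, 3.11], [-2.88, 2.88]. Speed limits (rad/s): [2.39, 2.39, 3.01, 3.14, 3.14, 3.14].

INTERFACE

Orientations are given as a unit quaternion [w, x, y, z].
In Python, from rig import * gives the robot as it stands.
- The arm moves only by the tool step_arm, never from a script. Its argument "commands" is text: rows parted by semicolons, each of 7 numbers parted by spaces: the opening, from 0 (shut) to 1 (fully open), then the shift along the tool's x, y, z in cm, then the turn, a rotation vector about the tool's x, y, z in rad. In form: hand x y z rx ry rz; .... A call has 1 to 20 rows; each row is the pose to reach, as a shift and turn from the pose commanded when the call began, along the tool's axes at that moment; what a row does not reach only later rows make up. A row lasts 1/12 s, in which the tool goes at most 41.7 mm and 7.16 degrees, less where a joint would pass 70% of its speed; a pose out of reach is approached as far as the arm can. A call with a gripper value outside its range is refused whole. The fingers move at their own pace and stop on an object; "newtons" is the grip in N (left out, the last holds). Time passes only in rows, so rows that repeat a pose let the fingers close. It gives the time, the measured TCP pose, the force, the opening and the grip force at its end, in the units of the state.
- sense(): the state, without advancing time (a new reading comes with each control period).
- capture(name): name is "scene" or "side" or "wrist"; returns the picture (384x512x3 uint8, red, green, blue); there is no depth.
- camera_model(name): a dict with "mtx" (3x3 intrinsics, pixels), "eye" and "rotation" of the camera in the world. Camera axes: x right, y down, z forward; pixel columns grow to the right and rows downward; lengths in mm; the calibration is good to about 2 mm. A picture is of the moment at which its call begins: read the wrist's pose just before it. camera_model takes no time and is no camera call; for the wrist camera it gives the pose at the moment of the call.
- finish_job(): hands the job in; it is judged then, once.
Trained networks look in the newest picture that a camera, given by its name, has taken for a name from the list of things; names that differ only in an ending like _2 or _b are one class to them, and where a whole thing is asked for, a point or a joint stands for the part that bears it (a point fixed in the world has none). Each returns a list of dicts, best first, with "score" (0 to 1); they miss things now and then, are a little off and sometimes report something else, mostly with a low value. They report only what shows in the picture. A call takes as long as a camera call. They do not tell look-alikes from the thing itself.
- search_frame(camera, label): "rect" ([centre column, centre row, width, height] in pixels, round what is visible of it).
- trace(camera, label): "mask" (384x512 bool, what is visible of it) and "rect" ([centre column, centre row, width, height] in pixels, round what is visible of it).
- spot_point(camera, label): "xy" ([column, row] in pixels: a listed point, or the origin of a listed thing).
The state is a dict: "time_s": time; "joints": joint angles; "dq": joint speeds; "tau": joint torques, N m; "eef_pos": TCP position; "ee_rot": TCP orientation; "force": force on the tool from outside, world axes, zero at the start; "wrist_torque": the same for the moment, N m; "grip_width": opening from 0.0 (shut) to 1.0 (fully open); "grip_force": force on a finger pad.
Only numpy, scipy, OpenCV 4.12 (cv2) and the standard library are available. Lean on these libraries where they do the work, as an engineer would, in place of code of your own. Each camera call takes 0.05 s, during which the arm holds its last target. There are 200 camera calls.

TASK

Change the outboard pad (wheel-stud side) of the disc brake on the stand: lift the rusty worn pad straight out of the caliper and leave it in the green scrap tub, then take the new blue pad from the carton and slide it down into the same slot with its dark lining towards the disc. Keep hold of the new pad until it is fully home on its ledges rather than dropping it in, then let go; leave the retaining pins, the spray can and the grease jar where they are.

Things in the scene. Friction and masses are not known exactly. Their poses are not given: they have to be found in the camera images.
- worn_tab (a point): worn pad, loose and upright in the outboard slot (lifts straight up): middle of its tab, the bare top of the rusty backing plate, 90 mm long (x), 8 mm thick (y), 30 mm high. 15 mm below the pad's top edge, 59 mm above its lower edge. y points to its 4 mm of lining, z to the top edge. The pad's top 24 mm stand clear above disc rim and caliper shoulder. About 0.45 kg
- worn_mid (a point): middle of the worn pad, mid thickness of its backing plate, 37 mm above the lower edge; axes as worn_tab. The pad is 74 mm high, 96 mm long at the foot, 120 mm over the ears, 12 mm thick with the lining
- new_tab (a point): new pad, standing loose on its lower edge in the carton: middle of its tab, as worn_tab (same sizes; 15 mm below the top edge, 59 mm above the lower edge, mid thickness of the 8 mm backing plate, painted blue). y points to the lining, 12 mm thick and 92 mm long, 4 to 48 mm above the lower edge; 20 mm thick in all. About 0.55 kg
- new_face (a point): centre of the new pad's dark friction face: 16 mm along y from the backing plate's mid thickness, 29 mm above the lower edge; the lining's lower edge is chamfered 4 mm
- seat (a point): where point new_tab comes to be when the pad is fully home in the outboard slot; 261 mm above the bench. x along the slot, y towards the disc (as the lining must look), z up. Open on top; 122.5 mm long for the 120 mm ears, 22.5 mm wide for the 20 mm pad (1.2 mm play each way). The pad goes straight down until its ears stand on rigid ledges; nothing springs or latches
- brake: disc brake on a grey stand, fixed; origin on the bench under the disc's middle, y along the axle; outboard (wheel studs, worn pad) is -y; the slot at +y already has a new pad. Disc 240 mm, rim 252 mm up. Red caliper 190 x 170 mm: shoulders 250 mm up, pin bosses 265 (36 mm either side), end bridges 280, nipple 292. Flared clips and a chamfer lead in 4 mm. Base 200 x 220 x 8 mm
- carton: open carton with a white band, 134 x 58 mm, 36 mm high, fixed; two cells 126 x 23 mm, floor 4 mm: the new pad stands in one (its top 42 mm clear of the walls), the other is empty. Origin on the bench under its middle, x along the cells
- tub_in (a point): centre of the inner floor (5 mm above the bench) of the green scrap tub, fixed: inside 240 x 150 mm, rim 55 mm above the bench; x along its length. Another worn pad lies flat across its -x end (to about x = -30 mm), 12 mm high; the +x part of the floor is free
- spray: spray can of brake cleaner, 64 mm across, 190 mm tall, standing; origin at the centre of its base (leave alone)
- grease: low jar of copper grease, 68 mm across, 60 mm tall; origin at the centre of its base (leave alone)
- pin0: bare steel retaining pin, 86 mm long, 8 mm high at its head, lying on the stand's base plate outboard of the hub; origin at its middle, underneath (leave alone)
- pin1: the second retaining pin, the same, lying beside the first (leave alone)
Things that resemble listed ones, but are neither listed nor needed, are in the scene too. What is shaped like the part that bears new_tab but white or yellow is not meant. What is shaped like the part that bears worn_tab but pink is not meant.

How it is judged (in metres and radians):
On the way, in this order (a step that is already met when the one before it is completed fails the run):
1. the worn pad has been taken out and left in the scrap tub (x of worn_mid in the frame of tub_in between -0.115 and 0.115 m and y of worn_mid in the frame of tub_in between -0.07 and 0.07 m and z of worn_mid in the frame of tub_in below 0.055 m and contact force between the fingers and worn_pad below 0.2 N), for 0.2 s.
2. the new pad is slid fully home, the gripper still on it (z of new_tab in the frame of seat between -0.003 and 0.003 m and x of new_tab in the frame of seat between -0.004 and 0.004 m and y of new_tab in the frame of seat between -0.005 and 0.005 m and y of new_face in the frame of seat above 0.01 m and angle between new_tab's own z axis and vertical below 0.1 rad and angle between the x axis of new_tab and the x axis of seat, either way round below 0.06 rad and contact force between the fingers and new_pad above 1 N), for 0.1 s.
At the end, for the whole second after the job is handed in: New pad in the outboard slot, lining to the disc, tab within 3 mm (height), 4 mm (along) and 5 mm (across) of home, leaning < 0.1 rad, within 0.06 rad of the slot; worn pad's middle inside the tub, under 55 mm from its floor; both released and at rest (all of step 1 and z of new_tab in the frame of seat between -0.003 and 0.003 m and x of new_tab in the frame of seat between -0.004 and 0.004 m and y of new_tab in the frame of seat between -0.005 and 0.005 m and y of new_face in the frame of seat above 0.01 m and angle between new_tab's own z axis and vertical below 0.1 rad and angle between the x axis of new_tab and the x axis of seat, either way round below 0.06 rad and contact force between the fingers and new_pad below 0.2 N and linear speed of each of new_pad, worn_pad below 0.01 m/s); the robot touches nothing.
It fails at once if a bystander (spray can, grease jar or retaining pin) was moved by more than 30 mm (distance of any of spray, grease, pin0, pin1 from where it was at the start of the episode above 0.03 m).
It also fails if it takes over 72 s, if anything falls off the work surface, if the arm or the gripper's body presses on something with over 40 N, if the wrist force passes 120 N, or if a joint passes its speed limit or range.

## Working session

There is one attempt and no reset: what is moved stays moved. The work goes in short steps, Python scripts to look and compute and a tool call to move; the robot and the scene stay as the last step left them, time stands still between calls to the robot, and variables do not carry over. Pictures are saved under pics/ and viewed, at most 10 in all, crops included, and the job is handed in when it is done.

Besides the shell and the picture viewer there is one more tool, called after "Call:" as name(argument=value, ...), one argument or row to a line, values as JSON. step_arm: Moves the arm, as the interface text tells. Its arguments: {"type":"object","properties":{"commands":{"type":"string"},"newtons":{"type":"number"}},"required":["commands"]}

```bash
mkdir -p pics; ls
cat > h.py <<'E'
from rig import *
import numpy as np, cv2
from scipy.spatial.transform import Rotation as R
def save(n,img): cv2.imwrite('pics/'+n+'.png',cv2.cvtColor(img,cv2.COLOR_RGB2BGR))
def ray(c,uv,m=None):
    m=m or camera_model(c); d=np.array(m['rotation'])@np.linalg.inv(m['mtx'])@[uv[0],uv[1],1]
    return np.array(m['eye']),d/np.linalg.norm(d)
def atz(c,uv,z,m=None):
    e,d=ray(c,uv,m); return e+d*(z-e[2])/d[2]
def proj(c,P,m=None):
    m=m or camera_model(c); p=np.array(m['mtx'])@np.array(m['rotation']).T@(np.array(P,float)-m['eye']); return p[:2]/p[2]
def tri(rs):
    A=sum(np.eye(3)-np.outer(d,d) for e,d in rs); b=sum((np.eye(3)-np.outer(d,d))@e for e,d in rs); return np.linalg.solve(A,b)
E
python3 - <<'E'
from h import *
np.set_printoptions(precision=1,suppress=True)
a=capture('scene');b=capture('side')
save('s1',np.vstack([a,]));save('s2',b)
for c in ('scene','side'):
    m=camera_model(c);print(c,m['eye'],np.array(m['rotation'])[:,2])
    for l in ['worn_tab','new_tab','new_face','seat','brake','carton','tub_in','spray','grease']:
        print(l,[(np.round(r['xy'],1).tolist(),round(r['score'],2)) for r in spot_point(c,l)[:4]])
E
```

```text
picsTraceback (most recent call last):
  File "<stdin>", line 6, in <module>
IndexError: too many indices for array: array is 1-dimensional, but 2 were indexed
```

```bash
python3 - <<'E'
s=open('h.py').read()
s=s.replace("def save","_cm=camera_model\ndef camera_model(n):\n    m=dict(_cm(n)); q=np.array(m['rotation'],float)\n    if q.size==4: m['rotation']=R.from_quat(q[[1,2,3,0]]).as_matrix()\n    m['mtx']=np.array(m['mtx']); m['eye']=np.array(m['eye']); return m\ndef save",1)
open('h.py','w').write(s)
E
python3 - <<'E'
from h import *
np.set_printoptions(precision=1,suppress=True)
print(_cm('scene'))
for c in ('scene','side'):
    m=camera_model(c);print(c,m['eye'],m['rotation'][:,2])
    for l in ['worn_tab','new_tab','new_face','seat','brake','carton','tub_in','spray','grease']:
        print(l,[(np.round(r['xy'],1).tolist(),round(r['score'],2)) for r in spot_point(c,l)[:4]])
E
```

```text
Traceback (most recent call last):
NameError: name '_cm' is not defined
```

View pics/s1.png

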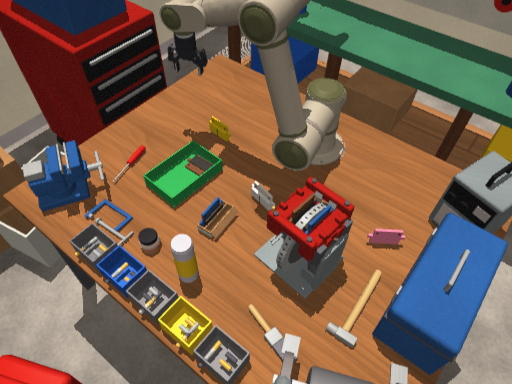

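View pics/s2.png

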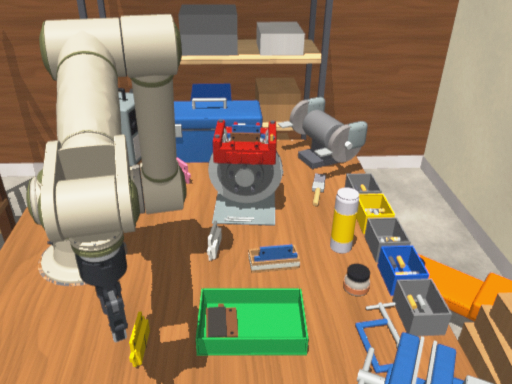

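Scene picture: the blue pad stands in the carton at (213,213), the brake is at (312,220), and the tub at (185,173) holds a worn pad at (200,163). The candidates I could confuse:
- **New pad:** blue in the carton (213,213) is chosen. White (262,195) and yellow (219,128) are look-alikes.
- **Worn pad:** the rusty one in the caliper's outboard slot, about (290,212), is chosen. Pink (386,237) and the scrap pad already in the tub (200,163) are not meant.

Side picture: carton pad at (275,252), brake at (246,145), tub at (252,320).

```bash
sed -i 's/_cm/cm0/g' h.py
python3 - <<'E'
from h import *
np.set_printoptions(precision=1,suppress=True)
print(sense()['ee_rot'],cm0('scene')['rotation'])
S={}
for c in ('scene','side'):
    m=camera_model(c);print(c,m['eye'],m['rotation'][:,2],m['mtx'][0,0])
    for l in ['worn_tab','new_tab','new_face','seat','brake','carton','tub_in','spray','grease']:
        r=spot_point(c,l)[:4];S[c,l]=r
        print(l,[(np.round(q['xy'],1).tolist(),round(q['score'],2)) for q in r])
for l in ['worn_tab','new_tab','new_face','seat','brake','carton','tub_in','spray','grease']:
    if S['scene',l] and S['side',l]: print(l,tri([ray(c,S[c,l][0]['xy']) for c in ('scene','side')]))
for c,l in S:
    z={'carton':0,'tub_in':5,'spray':0,'grease':0,'brake':0,'seat':261,'worn_tab':261,'new_tab':63,'new_face':33}[l]
    if S[c,l]: print(c,l,[atz(c,q['xy'],z)[:2] for q in S[c,l]])
a=capture('scene');save('c1',cv2.resize(np.hstack([a[170:300,245:375],a[140:270,140:270]]),(800,400),interpolation=cv2.INTER_CUBIC))
E
```

```text
[-0.   1.   0.2  0. ] [-0.1  0.4  0.9 -0.3]
scene [1093.3  514.6 1150.8] [-0.5 -0.4 -0.8] 396.6821267368294
worn_tab [([391.8, 232.2], 0.89), ([302.5, 203.2], 0.59)]
new_tab [([263.4, 190.5], 0.74), ([218.5, 124.6], 0.62), ([209.7, 209.3], 0.56)]
new_face [([219.8, 134.8], 0.83), ([215.6, 213.3], 0.8), ([260.0, 202.5], 0.77)]
seat [([183.6, 176.5], 0.66), ([303.1, 205.8], 0.65)]
brake [([300.9, 259.1], 0.83)]
carton [([216.4, 221.3], 0.8)]
tub_in [([183.4, 175.7], 0.74)]
spray [([188.5, 274.8], 0.93)]
grease [([153.5, 243.8], 0.94)]
side [  405.8 -1080.    875.9] [ 0.1  0.8 -0.5] 470.05516467307615
worn_tab [([243.4, 139.3], 0.62), ([180.4, 163.9], 0.43)]
new_tab [([278.6, 250.4], 0.77), ([135.5, 330.5], 0.77), ([212.2, 234.5], 0.6)]
new_face [([145.0, 337.4], 0.82), ([221.0, 241.8], 0.75), ([275.3, 258.1], 0.62)]
seat [([242.2, 139.9], 0.75)]
brake [([243.4, 204.7], 0.88)]
carton [([272.9, 265.2], 0.85)]
tub_in [([251.9, 324.5], 0.67), ([238.0, 217.7], 0.57)]
spray [([341.7, 246.7], 0.64)]
grease [([355.1, 286.5], 0.9), ([248.6, 324.5], 0.6)]
worn_tab [433.2 435.5 199.9]
new_tab [47
[... 490 characters left out ...]
([475.9, 224.3])]
scene brake [array([481.2, 255.1])]
scene carton [array([542.8, -59.8])]
scene tub_in [array([ 466.5, -294.9])]
scene spray [array([752.6,   7.9])]
scene grease [array([ 743.6, -163.2])]
side worn_tab [array([473.2, 206.4]), array([293.7,  58.5])]
side new_tab [array([555.4, -82.1]), array([ 207.2, -344. ]), array([374.2,  -1.5])]
side new_face [array([ 224.1, -338.1]), array([398.7,   2.2]), array([547.9, -78.3])]
side seat [array([469.3, 202.4])]
side brake [array([475.9, 243.4])]
side carton [array([543.4, -69.5])]
side tub_in [array([ 469.5, -288.1]), array([454.3, 160.9])]
side spray [array([757.2,   3. ])]
side grease [array([ 754.3, -166.7]), array([ 461.8, -283.1])]
```

View pics/c1.png

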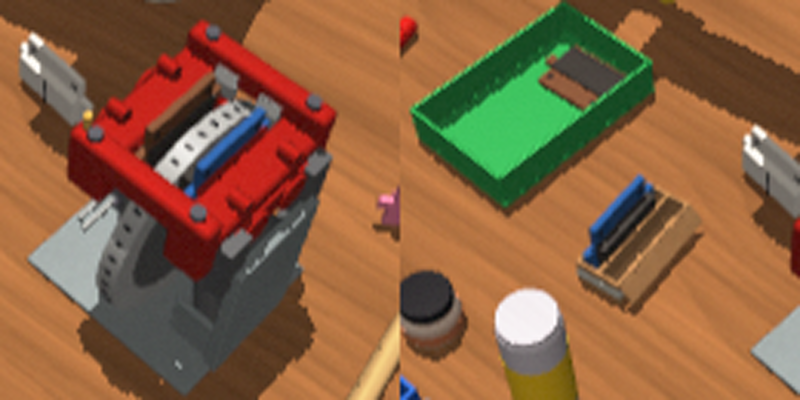

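The crop confirms it. The rusty pad sits in the outboard slot at (180,105) in the crop, and the blue pad is in the carton's far cell at (620,220) with its dark lining towards the brake.

```bash
cat >> h.py <<'E'
def tool():
    s=sense(); q=np.array(s['ee_rot'])[[1,2,3,0]]; return np.array(s['eef_pos']),R.from_quat(q).as_matrix(),s
def delta(P,T=None):
    "shift in tool axes, cm, to bring TCP to world P"
    p,r,s=tool(); return (r.T@(np.array(P,float)-p))/10
E
python3 - <<'E'
from h import *
np.set_printoptions(precision=3,suppress=True)
p,r,s=tool();m=camera_model('wrist')
print(s['time_s'],p,r,r.T@(m['eye']-p),r.T@m['rotation'],m['mtx'])
print(delta([p[0],p[1],440]),delta([465,170,440]),delta([465,150,440]))
E
```

```text
1.05 [ 207.236 -482.354  248.279] [[ 0.919  0.395  0.   ]
 [ 0.395 -0.919  0.   ]
 [ 0.    -0.    -1.   ]] [  72.677   -1.035 -124.787] [[-0.    -0.959 -0.283]
 [ 1.    -0.     0.001]
 [-0.001 -0.283  0.959]] [[344.018   0.    254.039]
 [  0.    344.018 192.189]
 [  0.      0.      1.   ]]
[  0.001  -0.001 -19.172] [ 49.435 -49.764 -19.168] [ 48.645 -47.926 -19.168]
```

Call:
step_arm(
  commands="1 0 0 -5 0 0 0;1 0 0 -10 0 0 0;1 0 0 -15 0 0 0;1 0 0 -19 0 0 0;1 2.5 -2.5 -19 0 0 0.1;1 6 -6 -19 0 0 0.2;1 9 -9 -19 0 0 0.3;1 12 -12 -19 0 0 0.4;1 15 -15 -19 0 0 0.5;1 18 -18 -19 0 0 0.5;1 21 -21 -19 0 0 0.5;1 24 -24 -19 0 0 0.5;1 27 -27 -19 0 0 0.5;1 30 -30 -19 0 0 0.5;1 33 -33 -19 0 0 0.5;1 36 -36 -19 0 0 0.5;1 39 -39 -19 0 0 0.5;1 42 -42 -19 0 0 0.5;1 45 -45 -19 0 0 0.5;1 48 -48 -19 0 0 0.5",
)

```text
time_s: 2.72
eef_pos: [451.8, 132.8, 438.5]
ee_rot: [0.0, 0.999, -0.047, 0.0]
force: [0.9, -1.7, 0.4]
grip_width: 0.995
grip_force: 0.0
```

Run:
```python
from h import *
np.set_printoptions(precision=3,suppress=True)
p,r,s=tool();print(s['time_s'],p,r[:,0],s['force'])
a=capture('wrist');save('w1',a);m=camera_model('wrist')
for l in ['worn_tab','seat','brake']:
    for q in spot_point('wrist',l)[:4]: print(l,q['xy'],q['score'],atz('wrist',q['xy'],261,m))
for q in trace('wrist','worn_tab')[:3]:
    mk=q['mask'].astype(np.uint8); print(q['score'],q['rect'],mk.sum())
    c,_=max(((c,cv2.contourArea(c)) for c in cv2.findContours(mk,0,2)[0]),key=lambda t:t[1])
    b=cv2.boxPoints(cv2.minAreaRect(c)); print(b.round(), [atz('wrist',x,276,m)[:2] for x in b])
```

```text
2.7167 [451.818 132.808 438.462] [ 0.996 -0.094  0.001] [ 0.906 -1.737  0.41 ]
worn_tab [83.6, 280.0] 0.97 [361.158 316.63  261.   ]
worn_tab [152.6, 155.6] 0.77 [477.977 227.299 261.   ]
seat [149.1, 152.1] 0.72 [481.337 229.839 261.   ]
0.88 [86.6, 280.8, 51.2, 36.9] 455
[[ 59. 296.]
 [105. 255.]
 [111. 261.]
 [ 65. 302.]] [array([354.372, 334.471]), array([393.528, 281.833]), array([386.625, 277.846]), array([346.956, 330.645])]
0.8 [154.6, 150.1, 31.0, 124.1] 2354
[[136.  88.]
 [160.  86.]
 [167. 214.]
 [144. 215.]] [array([535.446, 226.297]), array([534.849, 207.397]), array([427.763, 218.536]), array([428.279, 239.567])]
```

View pics/w1.png

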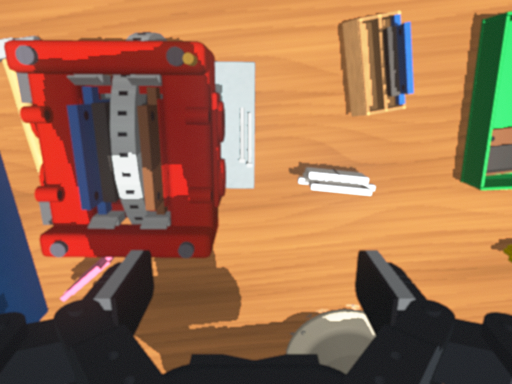

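The wrist picture shows the brake at upper left, with the rusty pad at (153,150) between the red shoulder and the disc rim. The pad lies nearly along the tool's x. I'll centre the pad for a finer look.

Call:
step_arm(
  commands="0.5 1.5 -3 0 0 0 0.02;0.5 3 -6 0 0 0 0.02;0.5 4.5 -9 0 0 0 0.02;0.5 4.5 -9 0 0 0 0.02;0.5 4.5 -9 0 0 0 0.02;0.5 4.5 -9 0 0 0 0.02",
)

```text
time_s: 3.47
eef_pos: [504.9, 214.3, 438.8]
ee_rot: [0.0, 0.998, -0.058, 0.0]
force: [-0.4, -0.5, 0.2]
grip_width: 0.501
grip_force: 0.0
```

Run:
```python
from h import *
np.set_printoptions(precision=3,suppress=True)
p,r,s=tool();print(s['time_s'],p,r[:,0],s['force'])
m=camera_model('wrist');a=capture('wrist');save('w2',cv2.resize(a[60:330,130:400],(800,800)) [:600])
for l in ['worn_tab','seat','brake','worn_mid']:
    for q in spot_point('wrist',l)[:3]: print(l,q['xy'],q['score'],atz('wrist',q['xy'],261,m))
for q in trace('wrist','worn_tab')[:2]:
    mk=q['mask'].astype(np.uint8); print(q['score'],q['rect'],mk.sum())
    c,_=max(((c,cv2.contourArea(c)) for c in cv2.findContours(mk,0,2)[0]),key=lambda t:t[1])
    b=cv2.boxPoints(cv2.minAreaRect(c)); print(b.round(), [atz('wrist',x,276,m)[:2] for x in b])
```

```text
3.4667 [504.871 214.311 438.756] [ 0.993 -0.116  0.001] [-0.356 -0.494  0.199]
worn_tab [247.1, 206.8] 0.71 [474.784 225.241 261.   ]
seat [247.0, 203.2] 0.69 [478.286 224.905 261.   ]
worn_mid [248.9, 198.0] 0.87 [483.087 222.554 261.   ]
0.6 [248.1, 198.4, 17.3, 118.4] 1516
[[240. 137.]
 [254. 137.]
 [255. 256.]
 [241. 256.]] [array([541.342, 223.181]), array([540.127, 211.43 ]), array([431.472, 222.66 ]), array([432.804, 235.68 ])]
```

View pics/w2.png

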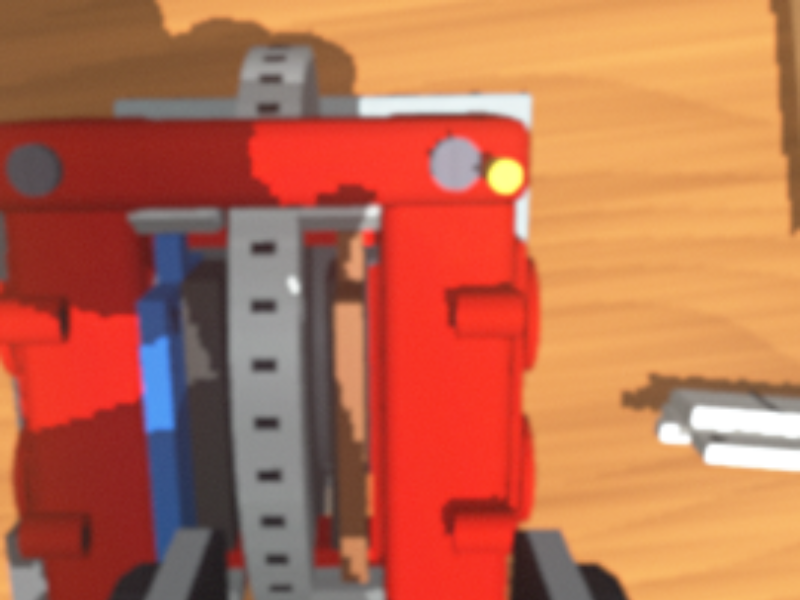

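The crop shows the rusty plate's top edge at columns 335–365. The tab runs from row 290 to about 537 and the ears from 232 to 580. The red shoulder's edge is at column 385.

Run:
```python
from h import *
np.set_printoptions(precision=3,suppress=True)
p,r,s=tool();m=camera_model('wrist')
I=lambda u,v:(130+u/2.963,60+v/2.963)
f=lambda u,v,z:print((u,v,z),atz('wrist',I(u,v),z,m)[:2], r.T@(atz('wrist',I(u,v),z,m)-p))
for a in [(350,290,276),(350,412,276),(350,520,276),(350,537,276),(350,232,246),(350,406,246),(350,580,246),(385,250,250),(385,406,250),(385,500,250),(265,250,252),(265,500,252),(35,170,280),(457,163,280)]: f(*a)
a=capture('wrist')
print(a[150:250:10,236:264].astype(int)@[1,0,0])
```

```text
(350, 290, 276) [523.027 219.078] [ 17.576  -5.959 162.829]
(350, 412, 276) [486.738 223.459] [-18.976  -6.142 162.802]
(350, 520, 276) [452.4   227.604] [-53.563  -6.315 162.776]
(350, 537, 276) [446.791 228.281] [-59.212  -6.343 162.772]
(350, 232, 246) [535.568 218.041] [ 30.131  -6.362 192.838]
(350, 406, 246) [479.425 224.818] [-26.419  -6.645 192.796]
(350, 580, 246) [417.323 232.314] [-88.97   -6.957 192.75 ]
(385, 250, 250) [529.353 207.864] [ 25.13    4.46  188.832]
(385, 406, 250) [479.347 213.41 ] [-25.183   4.696 188.794]
(385, 500, 250) [446.972 217.   ] [-57.756   4.849 188.77 ]
(265, 250, 252) [533.883 244.36 ] [ 25.438 -32.315 186.841]
(265, 500, 252) [452.349 256.153] [-56.911 -34.663 186.781]
(35, 170, 280) [566.539 300.241] [ 51.479 -91.584 158.876]
(457, 163, 280) [555.161 185.808] [ 53.322  23.399 158.848]
[[ 84  90  93  94  89  78  68  72  88 104 127 166 208 226 229 228 222 186
  153 179 204 202 190 178 178 199 222 233]
 [ 84  91  94  94  88  78  75  81  91  98 100 101 101 100 104 111 111 107
  138 191 219 212 192 173 171 197 221 233]
 [ 85  93  99  99  92  80  
[... 209 characters left out ...]
 75  82  89  89  86  80  74 105 165 207 217 220 221 220 220 222 217 182
  146 161 198 206 192 175 170 194 217 230]
 [ 69  80  84  86  85  79  73  73  89  98 111 124 149 186 212 221 216 189
  155 167 204 213 196 179 172 190 216 230]
 [ 66  70  75  81  80  78  72  73  82  97 108 108 108 121 158 199 211 189
  148 150 188 209 198 178 169 188 214 230]
 [ 66  64  64  67  78  93  89  76  78  92 105 107 109 109 107 108 109 118
  153 204 227 223 203 181 173 184 209 226]
 [ 73  64  62  74 112 149 146 102  73  86 104 106 109 109 108 107 106 119
  163 209 227 218 198 180 173 185 211 228]
 [ 91  95 103 104 104 102  87  71  69  84 105 120 121 120 120 118 119 115
  111 139 190 216 207 184 169 180 208 226]]
```

Call:
step_arm(
  commands="0.4 -1.4 -0.3 3 0 0 0;0.4 -2.8 -0.6 6 0 0 0;0.4 -2.8 -0.6 9.5 0 0 0;0.4 -2.8 -0.6 13 0 0 0;0.4 -2.8 -0.6 15.5 0 0 0;0.4 -2.8 -0.6 16.7 0 0 0;0.4 -2.8 -0.6 16.7 0 0 0;0.4 -2.8 -0.6 16.7 0 0 0;0 -2.8 -0.6 16.7 0 0 0;0 -2.8 -0.6 16.7 0 0 0;0 -2.8 -0.6 16.7 0 0 0;0 -2.8 -0.6 16.7 0 0 0;0 -2.8 -0.6 16.7 0 0 0;0 -2.8 -0.6 16.7 0 0 0",
  newtons=60,
)

```text
time_s: 4.98
eef_pos: [478.0, 224.9, 271.7]
ee_rot: [-0.0, 0.998, -0.057, 0.0]
force: [-0.4, -1.2, 3.3]
grip_width: 0.081
grip_force: 61.4
```

Call:
step_arm(
  commands="0 0 0 -0.5 0 0 0;0 0 0 -1 0 0 0;0 0 0 -2 0 0 0;0 0 0 -3.5 0 0 0;0 0 0 -5 0 0 0;0 0 0 -7 0 0 0;0 0 0 -9 0 0 0;0 0 0 -11 0 0 0;0 0 0 -13 0 0 0;0 0 0 -14 0 0 0;0 0 0 -14 0 0 0",
)

```text
time_s: 5.9
eef_pos: [478.0, 225.1, 414.0]
ee_rot: [-0.001, 0.998, -0.057, 0.002]
force: [0.2, 0.2, -4.1]
grip_width: 0.078
grip_force: 60.5
```

Run:
```python
from h import *
np.set_printoptions(precision=2,suppress=True)
p,r,s=tool();print(s['time_s'],p,r[:,0],s['force'],s['grip_width'],s['grip_force'])
m=camera_model('wrist');a=capture('wrist');b=capture('scene');save('w3',np.vstack([np.hstack([a[:,:400]]),b[140:270,100:500]])[:600])
for c,l,z in [('wrist','tub_in',5),('wrist','carton',0),('scene','tub_in',5),('wrist','seat',261)]:
    for q in spot_point(c,l)[:3]: print(c,l,q['xy'],q['score'],atz(c,q['xy'],z))
for T in [(510,-291,410)]: print(delta(T))
```

```text
5.9 [478.04 225.06 414.05] [ 0.99 -0.11  0.  ] [ 0.16  0.18 -4.08] 0.07810498786792845 60.47234058380127
wrist carton [443.3, 74.6] 0.68 [539.38 -62.46   0.  ]
scene tub_in [182.8, 178.7] 0.62 [ 478.75 -286.08    5.  ]
wrist seat [255.1, 180.8] 0.78 [478.46 224.85 261.  ]
[ 9.09 50.89  0.06]
```

View pics/w3.png

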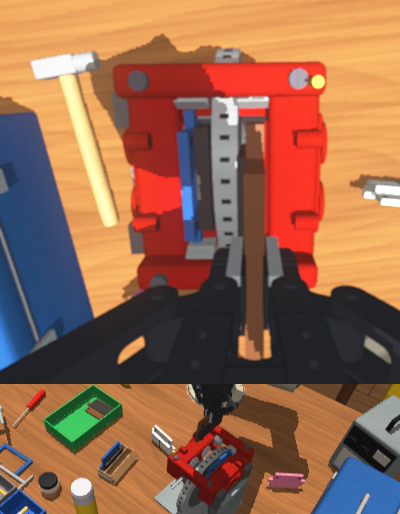

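The slot is empty and the gripper holds the rusty pad. Next I carry it to the tub.

Call:
step_arm(
  commands="0 0.5 2.5 0 0 0 0;0 1 6 0 0 0 0;0 1.7 10 0 0 0 0;0 2.4 14 0 0 0 0;0 3.2 18 0 0 0 0;0 4 22 0 0 0 0;0 4.7 26 0 0 0 0;0 5.4 30 0 0 0 0;0 6.2 34 0 0 0 0;0 7 38 0 0 0 0;0 7.7 42 0 0 0 0;0 8.4 46 0 0 0 0;0 9 49 0 0 0 0;0 9.2 51 0 0 0 0;0 9.2 51 4 0 0 0;0 9.2 51 8 0 0 0;0 9.2 51 12 0 0 0;0 9.2 51 15 0 0 0;0 9.2 51 15 0 0 0",
)

```text
time_s: 7.78
eef_pos: [509.2, -290.6, 254.3]
ee_rot: [-0.004, 0.998, -0.057, -0.005]
force: [0.3, 0.2, -4.2]
grip_width: 0.072
grip_force: 60.2
```

Run:
```python
from h import *
np.set_printoptions(precision=2,suppress=True)
p,r,s=tool();print(s['time_s'],p,r[:,0],s['force'],s['grip_width'])
a=capture('wrist');b=capture('side');save('w4',np.hstack([cv2.resize(a,(400,300)),cv2.resize(b[200:380,130:370],(400,300))]))
for c,l,z in [('wrist','tub_in',5),('side','tub_in',5),('side','worn_mid',223)]:
    for q in spot_point(c,l)[:3]: print(c,l,q['xy'],q['score'],atz(c,q['xy'],z))
print(delta([p[0],p[1],79]))
```

```text
7.7833 [ 509.19 -290.64  254.35] [ 0.99 -0.11 -0.01] [ 0.31  0.23 -4.18] 0.07246990279242871
wrist tub_in [265.9, 192.4] 0.94 [ 469.91 -301.29    5.  ]
side tub_in [252.7, 324.1] 0.62 [ 471.48 -286.96    5.  ]
side tub_in [354.8, 287.2] 0.32 [ 750.8  -174.49    5.  ]
side worn_mid [274.6, 252.3] 0.85 [ 516.48 -284.62  223.  ]
side worn_mid [180.0, 166.9] 0.78 [286.74 110.82 223.  ]
[-0.35 -0.23 18.5 ]
```

View pics/w4.png

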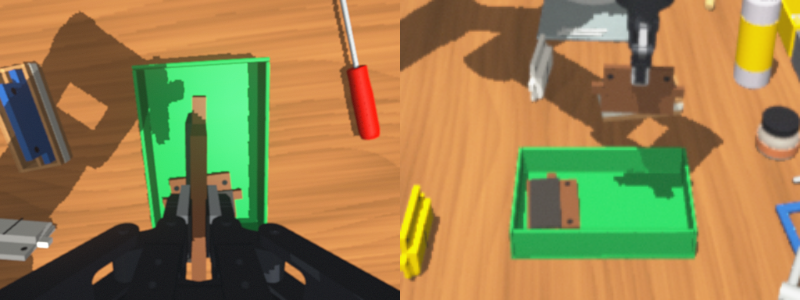

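The pad hangs over the free +x half of the tub, with its front end at (200,100) inside the far wall at row 62. I lower it and release.

Call:
step_arm(
  commands="0 0 0 3 0 0 0;0 0 0 6 0 0 0;0 0 0 9 0 0 0;0 0 0 12 0 0 0;0 0 0 14.5 0 0 0;0 0 0 16.2 0 0 0;0 0 0 17.2 0 0 0;0 0 0 17.5 0 0 0;0 0 0 17.5 0 0 0;0.2 0 0 17.5 0 0 0;0.4 0 0 17.5 0 0 0;0.4 0 0 17.5 0 0 0;0.4 0 0 17.5 0 0 0;0.4 0 0 16 0 0 0;0.4 0 0 12 0 0 0;0.4 0 0 8 0 0 0;0.4 0 0 4 0 0 0;0.4 0 0 0 0 0 0;0.4 0 0 -3 0 0 0",
)

```text
time_s: 9.62
eef_pos: [511.2, -292.2, 295.7]
ee_rot: [0.001, 0.998, -0.057, 0.002]
force: [0.6, -0.0, 0.5]
grip_width: 0.398
grip_force: 0.0
```

Run:
```python
from h import *
np.set_printoptions(precision=2,suppress=True)
p,r,s=tool();print(s['time_s'],p,r[:,0],s['force'],s['grip_width'])
a=capture('wrist')
for q in trace('wrist','worn_tab')[:3]: print(q['score'],q['rect'])
for q in spot_point('wrist','worn_mid')[:3]: print(q['xy'],q['score'],atz('wrist',q['xy'],12))
b=capture('side')
for q in spot_point('side','worn_mid')[:3]: print(q['xy'],q['score'],atz('side',q['xy'],12))
b=capture('scene')
for q in spot_point('scene','worn_mid')[:3]: print(q['xy'],q['score'],atz('scene',q['xy'],12))
for T in [(590,-76,290),(585,-76,290)]: print(delta(T))
```

```text
9.6167 [ 511.23 -292.23  295.71] [ 0.99 -0.11  0.  ] [ 0.55 -0.04  0.54] 0.39831072771810666
0.97 [251.1, 159.2, 16.6, 111.1]
[250.5, 158.4] 0.89 [ 507.72 -287.87   12.  ]
[273.9, 312.7] 0.97 [ 525.55 -259.71   12.  ]
[180.7, 171.7] 0.69 [253.22 458.46  12.  ]
[240.6, 203.6] 0.21 [465.97 232.35  12.  ]
[387.4, 237.0] 0.77 [233.17 439.06  12.  ]
[173.4, 177.8] 0.67 [ 501.59 -311.83   12.  ]
[  5.4  -22.36   0.  ]
[  4.91 -22.3    0.  ]
```

Call:
step_arm(
  commands="0.5 1 -3 0 0 0 0;0.5 2 -7 0 0 0 0;0.5 3 -11 0 0 0 0;0.5 4 -15 0 0 0 0;0.5 4.5 -19 0 0 0 0;0.5 4.5 -22 0 0 0 0;0.5 4.5 -22 0 0 0 0;0.5 4.5 -22 0 0 0 0",
)

```text
time_s: 10.63
eef_pos: [580.9, -77.4, 290.3]
ee_rot: [-0.0, 0.998, -0.056, -0.001]
force: [-0.2, -0.7, -0.3]
grip_width: 0.504
grip_force: 0.0
```

Run:
```python
from h import *
np.set_printoptions(precision=2,suppress=True)
p,r,s=tool();print(s['time_s'],p,r[:,0],s['force'],s['grip_width'])
m=camera_model('wrist');a=capture('wrist');save('w5',cv2.resize(a[80:330,120:400],(780,696))[:600])
for l,z in [('new_tab',63),('new_face',33),('carton',0)]:
    for q in spot_point('wrist',l)[:3]: print(l,q['xy'],q['score'],atz('wrist',q['xy'],z,m))
hsv=cv2.cvtColor(a,cv2.COLOR_RGB2HSV)
mk=cv2.inRange(hsv,(100,90,40),(130,255,255)); n,L,st,ce=cv2.connectedComponentsWithStats(mk)
for i in range(1,n):
    if st[i,4]>150:
        c=cv2.findContours((L==i).astype(np.uint8),0,2)[0][0]; b=cv2.boxPoints(cv2.minAreaRect(c)); print(st[i],b.round(1).tolist(),[atz('wrist',x,78,m)[:2] for x in b])
```

```text
10.6333 [580.85 -77.41 290.28] [ 0.99 -0.11 -0.  ] [-0.24 -0.71 -0.31] 0.5037273432638065
new_tab [206.0, 333.8] 0.95 [377.11   5.17  63.  ]
new_tab [260.1, 191.8] 0.65 [548.72 -79.36  63.  ]
new_face [245.8, 186.2] 0.81 [548.37 -63.28  33.  ]
new_face [204.9, 309.3] 0.59 [390.86   8.54  33.  ]
[249 154  25  85 794] [[248.3000030517578, 155.5], [257.5, 153.6999969482422], [274.29998779296875, 237.5], [265.1000061035156, 239.39999389648438]] [array([591.69, -71.96]), array([592.51, -81.24]), array([501.04, -89.18]), array([500.02, -79.2 ])]
```

View pics/w5.png

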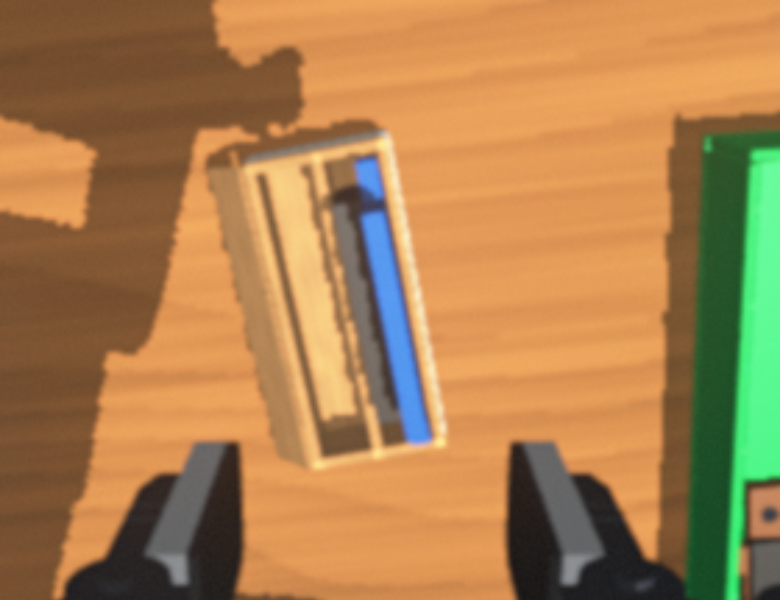

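The crop shows the blue tab running from (370,210) to (418,443), with its dark lining on the left towards the brake, as wanted. The tab's middle is at about (546,-80), with a yaw of about +0.08 rad.

Call:
step_arm(
  commands="0.4 -1.5 0.3 3 0 0 -0.1;0.4 -3.4 0.7 6.5 0 0 -0.2;0.4 -3.4 0.7 10 0 0 -0.2;0.4 -3.4 0.7 13.5 0 0 -0.2;0.4 -3.4 0.7 17 0 0 -0.2;0.4 -3.4 0.7 20 0 0 -0.2;0.4 -3.4 0.7 21.5 0 0 -0.2;0.4 -3.4 0.7 21.5 0 0 -0.2;0.4 -3.4 0.7 21.5 0 0 -0.2;0.4 -3.4 0.7 21.5 0 0 -0.2;0 -3.4 0.7 21.5 0 0 -0.2;0 -3.4 0.7 21.5 0 0 -0.2;0 -3.4 0.7 21.5 0 0 -0.2;0 -3.4 0.7 21.5 0 0 -0.2;0 -3.4 0.7 21.5 0 0 -0.2;0 -3.4 0.7 21.5 0 0 -0.2",
  newtons=70,
)

```text
time_s: 12.17
eef_pos: [546.9, -82.0, 77.7]
ee_rot: [0.0, 0.999, 0.043, 0.001]
force: [-1.3, 0.1, 7.0]
grip_width: 0.073
grip_force: 70.4
```

Run:
```python
from h import *
np.set_printoptions(precision=3,suppress=True)
p,r,s=tool();print(s['time_s'],p,r[:,0],r[:,2],s['force'],s['grip_width'],s['grip_force'])
```

```text
12.1667 [546.896 -81.969  77.686] [0.996 0.086 0.002] [ 0.002 -0.001 -1.   ] [-1.344  0.085  7.043] 0.0728673913253178 70.40126323699951
```

Call:
step_arm(
  commands="0 0 0 -0.5 0 0 0;0 0 0 -1.5 0 0 0;0 0 0 -3 0 0 0;0 0 0 -6 0 0 0;0 0 0 -10 0 0 0;0 0 0 -14 0 0 0;0 0 0 -18 0 0 0;0 0 0 -22 0 0 0;0 -1 -3 -25 0 0 0.1;0 -2 -6 -28 0 0 0.2;0 -3 -9 -31 0 0 0.2;0 -4 -12 -33 0 0 0.2;0 -5.5 -15 -35 0 0 0.2;0 -7 -19 -36 0 0 0.2;0 -7.3 -21.5 -36 0 0 0.2;0 -7.3 -22 -36 0 0 0.2;0 -7.3 -22 -36 0 0 0.2;0 -7.3 -22 -36 0 0 0.2;0 -7.3 -22 -36 0 0 0.2",
)

```text
time_s: 13.75
eef_pos: [454.9, 130.2, 436.0]
ee_rot: [0.0, 0.998, -0.058, -0.0]
force: [1.4, -0.6, -4.4]
grip_width: 0.071
grip_force: 69.3
```

Run:
```python
from h import *
np.set_printoptions(precision=2,suppress=True)
p,r,s=tool();print(s['time_s'],p,r[:,0],r[:,2],s['force'],s['grip_width'],s['grip_force'])
m=camera_model('wrist');a=capture('wrist');save('w6',cv2.resize(a[20:290,0:340],(755,600),interpolation=cv2.INTER_CUBIC))
for l,z in [('seat',261)]:
    for q in spot_point('wrist',l)[:3]: print(l,q['xy'],q['score'],atz('wrist',q['xy'],z,m))
np.savez('w6.npz',a=a,p=p,r=r,eye=m['eye'],rotation=m['rotation'],mtx=m['mtx'])
```

```text
13.75 [454.91 130.16 435.99] [ 0.99 -0.12 -0.  ] [-0. -0. -1.] [ 1.41 -0.61 -4.42] 0.07115404087287762 69.27792549133301
seat [146.5, 159.1] 0.79 [479.91 223.71 261.  ]
```

View pics/w6.png

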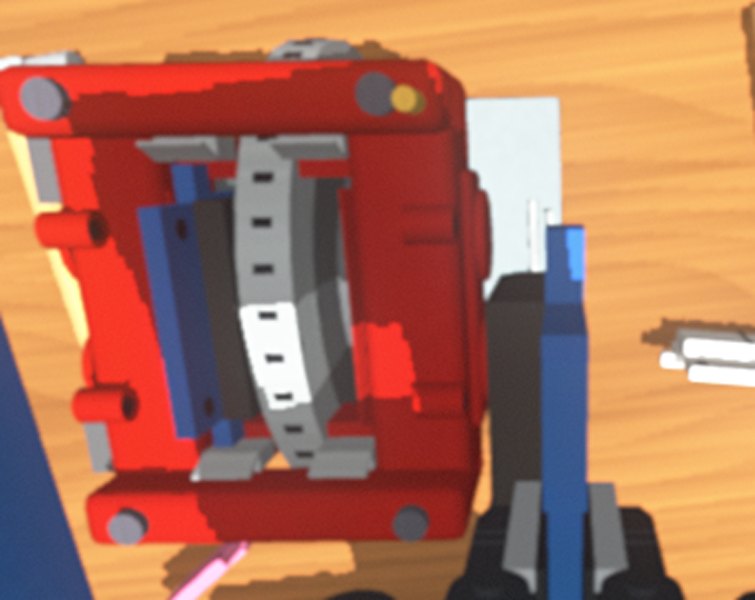

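Picture: the caliper's bolt heads are at (43,98), (375,93), (127,526) and (410,523), and the outboard slot is empty beside the disc. The blue pad is held straight, with its lining on the left, facing the disc.

Run:
```python
from h import *
np.set_printoptions(precision=2,suppress=True)
d=np.load('w6.npz');m=dict(eye=d['eye'],rotation=d['rotation'],mtx=d['mtx']);p,r=d['p'],d['r']
I=lambda u,v:(u/2.2206,20+v/2.2222)
W=lambda u,v,z:atz('wrist',I(u,v),z,m)
for z in (280,284):
    B=np.array([W(*b,z) for b in [(43,98),(375,93),(127,526),(410,523)]]);c=B.mean(0)
    ex=B[0]+B[1]-B[2]-B[3]; yaw=np.arctan2(ex[1],ex[0]); ey=np.array([-np.sin(yaw),np.cos(yaw)])
    print(z,B[:,:2].tolist(),c,'yaw',yaw,np.arctan2(*(B[0]+B[2]-B[1]-B[3])[:2]),'seat',c[:2]-28*ey)
P=lambda *a:(r.T@(W(*a)-p)).round(1)
for a in [(310,147,258),(342,457,258),(180,147,258),(235,460,258)]: print('clips',W(*a),P(*a))
for a in [(543,330,436),(586,330,436),(543,480,436),(586,480,436)]: print('pad',P(*a))
for a in [(350,220,250),(357,420,250)]: print('wall',W(*a),P(*a))
for a in [(141,210,276),(162,208,276),(177,435,276),(195,432,276)]: print('+pad',W(*a),P(*a))
print('tool yaw',np.arctan2(r[1,0],r[0,0]))
```

```text
280 [[566.6416529358478, 298.9852692947774], [555.0476629495706, 185.0041863537939], [404.6006732893238, 315.2505494390159], [392.61339048457205, 201.13123126222501]] [479.73 250.09 280.  ] yaw -0.0995002127042385 0.10301515394452154 seat [476.94 222.23]
284 [[566.0735295824785, 296.4792246878613], [554.644759276368, 184.12242450810695], [406.3417082897913, 312.51271712256795], [394.52524976843233, 200.01965162258102]] [480.4  248.28 284.  ] yaw -0.09950021270423876 0.10301515394452272 seat [477.61 220.42]
clips [541.23 217.83 258.  ] [ 75.8 -97.1 177.9]
clips [415.97 230.63 258.  ] [-50.1 -95.4 178. ]
clips [546.9  266.67 258.  ] [  75.8 -146.3  177.8]
clips [419.9  276.12 258.  ] [ -51.4 -141.1  178. ]
pad [44.5 -4.6 -0. ]
pad [44.5  2.5 -0. ]
pad [17.4 -4.9 -0. ]
pad [17.4  2.8 -0. ]
wall [512.45 210.3  250.  ] [ 48.1 -86.3 185.9]
wall [429.09 223.7  250.  ] [-36.2 -90.  186. ]
+pad [525.94 277.85 276.  ] [  53.7 -155.   159.9]
+pad [525.75 270.08 276.  ] [  54.4 -147.2  159.9]
+pad [439.34 287.32 276.  ] [ -33.4 -154.4  159.9]
+pad [439.75 279.92 276.  ] [ -32.2 -147.1  159.9]
tool yaw -0.11540569543170749
```

Call:
step_arm(
  commands="0 0.5 -3 0 0 0 -0.014;0 1.1 -6 0 0 0 -0.014;0 1.1 -9.4 0 0 0 -0.014;0 1.1 -9.4 2 0 0 -0.014;0 1.1 -9.4 5 0 0 -0.014;0 1.1 -9.4 7.5 0 0 -0.014;0 1.1 -9.4 9 0 0 -0.014;0 1.1 -9.4 9 0 0 -0.014;0 1.1 -9.4 9 0 0 -0.014",
)

```text
time_s: 14.6
eef_pos: [476.7, 222.6, 346.4]
ee_rot: [0.0, 0.999, -0.051, -0.0]
force: [-0.1, 0.4, -5.0]
grip_width: 0.075
grip_force: 69.8
```

Run:
```python
from h import *
np.set_printoptions(precision=3,suppress=True)
p,r,s=tool();print(s['time_s'],p,np.arctan2(r[1,0],r[0,0]),r[:,2],s['force'],s['grip_width'])
m=camera_model('wrist');a=capture('wrist');b=capture('scene')
save('w7',np.hstack([cv2.resize(a[0:384,150:360],(328,600),interpolation=cv2.INTER_CUBIC),cv2.resize(b[165:285,255:350],(470,600),interpolation=cv2.INTER_CUBIC)]))
for l,z in [('new_tab',346-14.7)]:
    for c in ('wrist','scene'):
        for q in spot_point(c,l)[:4]: print(c,l,q['xy'],q['score'],atz(c,q['xy'],z))
```

```text
14.6 [476.668 222.639 346.418] -0.10123080069468872 [-0.001 -0.    -1.   ] [-0.074  0.396 -4.996] 0.0748892952504708
wrist new_tab [256.0, 257.7] 0.97 [476.449 223.287 331.3  ]
wrist new_tab [426.9, 218.0] 0.78 [487.992 146.906 331.3  ]
scene new_tab [264.1, 194.2] 0.67 [557.631 145.902 331.3  ]
scene new_tab [303.2, 188.7] 0.61 [477.035 215.722 331.3  ]
scene new_tab [219.0, 124.3] 0.61 [ 427.406 -126.579  331.3  ]
```

View pics/w7.png

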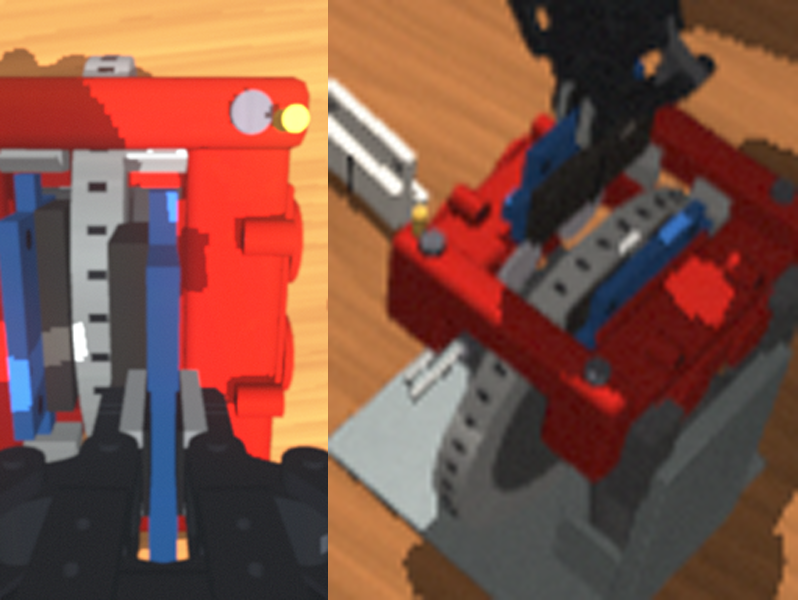

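The pad hangs upright over the slot, lining side towards the disc and parallel to the walls, with its right side at column 180 next to the wall at 190. I lower it slowly and watch the forces.

Call:
step_arm(
  commands="0 0 0 0.8 0 0 0;0 0 0 1.5 0 0 0;0 0 0 2 0 0 0;0 0 0 2.5 0 0 0;0 0 0 3 0 0 0;0 0 0 3.4 0 0 0;0 0 0 3.4 0 0 0",
)

```text
time_s: 15.38
eef_pos: [476.2, 223.2, 311.3]
ee_rot: [0.0, 0.999, -0.05, -0.001]
force: [-0.1, -0.7, -4.9]
grip_width: 0.07
grip_force: 69.8
```

Call:
step_arm(
  commands="0 0 0 0.5 0 0 0;0 0 0 1 0 0 0;0 0 0 1.5 0 0 0;0 0 0 2 0 0 0;0 0 0 2.4 0 0 0;0 0 0 2.8 0 0 0;0 0 0 2.8 0 0 0",
)

```text
time_s: 15.97
eef_pos: [476.3, 223.2, 283.5]
ee_rot: [0.0, 0.999, -0.05, -0.0]
force: [-0.2, 0.8, -6.9]
grip_width: 0.073
grip_force: 69.8
```

Call:
step_arm(
  commands="0 0 0 0.3 0 0 0;0 0 0 0.5 0 0 0;0 0 0 0.7 0 0 0;0 0 0 0.8 0 0 0;0 0 0 0.8 0 0 0;0 0 0 0.8 0 0 0",
)

```text
time_s: 16.47
eef_pos: [476.4, 223.2, 276.3]
ee_rot: [0.0, 0.999, -0.05, -0.0]
force: [-0.2, 0.5, -5.5]
grip_width: 0.07
grip_force: 69.9
```

Call:
step_arm(
  commands="0 0 0 0.1 0 0 0;0 0 0 0.2 0 0 0;0 0 0 0.3 0 0 0;0 0 0 0.4 0 0 0;0 0 0 0.4 0 0 0;0 0 0 0.4 0 0 0",
)

```text
time_s: 16.97
eef_pos: [476.5, 223.3, 275.5]
ee_rot: [-0.0, 0.999, -0.05, 0.002]
force: [-6.8, -1.0, 16.1]
grip_width: 0.069
grip_force: 73.0
```

Contact at 275.5 mm, right where home was predicted (275.7 mm), with about 21 N of push. I ease off, let go and rise.

Call:
step_arm(
  commands="0 0 0 -0.15 0 0 0;0 0 0 -0.3 0 0 0;0 0 0 -0.3 0 0 0;0.15 0 0 -0.35 0 0 0;0.3 0 0 -0.4 0 0 0;0.3 0 0 -0.4 0 0 0;0.3 0 0 -0.4 0 0 0;0.3 0 0 -1 0 0 0;0.3 0 0 -2.5 0 0 0;0.3 0 0 -5 0 0 0;0.3 0 0 -8 0 0 0;0.3 0 0 -12 0 0 0;0.3 0 0 -16 0 0 0;0.3 2.8 0 -16 0 0 0;0.3 2.8 0 -16 0 0 0;0.3 2.8 0 -16 0 0 0",
)

```text
time_s: 18.3
eef_pos: [504.7, 220.3, 432.0]
ee_rot: [0.0, 0.999, -0.05, -0.0]
force: [-0.1, -0.2, 0.7]
grip_width: 0.302
grip_force: 0.0
```

Run:
```python
from h import *
np.set_printoptions(precision=2,suppress=True)
p,r,s=tool();print(s['time_s'],p,s['force'],s['grip_width'])
m=camera_model('wrist');a=capture('wrist')
for q in spot_point('wrist','new_tab')[:3]: print(q['xy'],q['score'],atz('wrist',q['xy'],261,m))
hsv=cv2.cvtColor(a,cv2.COLOR_RGB2HSV)
mk=cv2.inRange(hsv,(100,90,40),(130,255,255)); n,L,st,ce=cv2.connectedComponentsWithStats(mk)
for i in range(1,n):
    if st[i,4]>150:
        c=cv2.findContours((L==i).astype(np.uint8),0,2)[0][0]; b=cv2.boxPoints(cv2.minAreaRect(c)); print(st[i],[(r.T@(atz('wrist',x,276,m)-p)).round(1)[:2].tolist() for x in b])
for c in ('side','scene'):
    b=capture(c)
    for l,z in [('worn_mid',40),('new_tab',261)]:
        for q in spot_point(c,l)[:4]: print(c,l,q['xy'],q['score'],atz(c,q['xy'],z))
```

```text
18.3 [504.73 220.26 432.03] [-0.12 -0.19  0.67] 0.30216171721481305
[253.5, 205.2] 0.72 [477.51 224.41 261.  ]
[398.8, 213.8] 0.59 [455.82  93.15 261.  ]
[    0   127    91   209 10584] [[38.0, -220.7], [50.4, -172.3], [-139.9, -152.9], [-157.7, -210.7]]
[ 182  138   21  121 1449] [[-72.4, -67.6], [35.5, -59.1], [35.2, -43.1], [-72.8, -49.9]]
[ 248  138   11  123 1197] [[35.3, -5.8], [35.3, 2.3], [-74.6, 2.6], [-74.6, -6.4]]
[   0  222   40  144 2947] [[-190.4, -254.6], [-37.7, -222.6], [-37.7, -188.6], [-190.5, -215.7]]
side worn_mid [176.9, 168.2] 0.87 [242.76 435.23  40.  ]
side worn_mid [269.6, 313.1] 0.62 [ 511.3  -287.01   40.  ]
side new_tab [210.8, 234.7] 0.86 [ 378.92 -264.73  261.  ]
side new_tab [135.8, 331.9] 0.56 [ 256.51 -526.28  261.  ]
side new_tab [241.9, 136.1] 0.55 [469.72 229.18 261.  ]
scene worn_mid [172.0, 178.5] 0.86 [ 521.77 -293.07   40.  ]
scene worn_mid [301.3, 256.7] 0.5 [494.48 260.3   40.  ]
scene new_tab [262.5, 192.7] 0.81 [510.2  107.37 261.  ]
scene new_tab [303.6, 205.8] 0.69 [475.02 225.41 261.  ]
```

```bash
python3 -c "
from rig import *
print(finish_job())"
```

```text
the job is handed in; nothing more can be done
None
```

The worn pad is standing in the scrap tub, and the new pad is in the outboard slot with its lining to the disc. I held it until it stopped on its ledges, then let go. The job was handed in after about 18 s of robot time; no verdict came back.

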